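# Earth the board, find the loose terminal bolt and hold its cap open

### The job

First make the terminal board safe: hang the copper earthing saddle astride the horizontal brass earth bar and let go of it. Then tap the three bolt heads from above, one after another, until you have pushed the loose one, which sinks and stays down, all the way in. Lift the cap of that bolt's unit by its lug to about 45 degrees and finish while still holding it open, with the saddle still hanging, the other two caps never opened and the other things on the bench left alone.

Things in the scene. Friction and masses are not known exactly. Their poses are not given: they have to be found in the camera images.
- saddle: Loose copper earthing saddle, 0.17 kg: strap 30 mm wide (y), 3 mm thick, bent to an upside-down U, standing on its two legs: 75 mm tall at x = +-20.5 mm, 38 mm apart inside; a roof sloping 35 degrees rises to the crown. On it a black grip block, 20 mm (x) by 30 mm (y), z = 88 to 134 mm. Origin: midway between the feet, on the bench; z up. Same after a half turn about z.
- saddle_crown (a point): Point on the saddle's axis at its crown, 87 mm above its feet; the inside of the roof is about 5 mm lower.
- earth_bar: Fixed earth bar: horizontal round brass bar 16 mm in diameter and 220 mm long on two white insulator posts at y = +-100 mm (posts 20 mm, feet 50 x 30 mm). The bar runs along this body's y, its centre line 120 mm above the bench. Origin: on the bench below the middle of the bar; z up.
- bar_mid (a point): Middle of the earth bar, on its centre line, 120 mm above the bench.
- unit_a: One of three alike grey terminal units in a row, about 100 mm apart, screwed to a 12 mm board: block 115 mm (x) by 75 mm (y) by 35 mm (z). Origin: centre of its underside, 12 mm above the bench; z up. A steel bolt with hexagon head stands at x = +38 mm, y = 0; a hinged cap lies over the rest of its top. Order in the row, from the robot's right to its left: a, b, c.
- bolt_a_top (a point): Centre of the top of unit_a's bolt head: 21 mm across corners, top 49 mm above the unit's origin, 14 mm above the block. A tight bolt moves less than 1 mm; the loose one (any of the three, looking the same) sinks straight down 8 mm under a push of about 2 N and stays down.
- cap_a (a joint): Opening angle (rad) of unit_a's cap: 0 shut and flat, 1.1 its stop. Black plate 62 mm (x) by 64 mm (y) by 4 mm, 80 g, hinged along the unit's y at x = -50, z = 37 mm from the unit's origin (side away from the bolt); its edge next to the bolt rises. It falls shut when let go.
- lug_a (a point): Middle of the upright lug on unit_a's cap: fin 10 mm thick (unit's y), 20 mm long (x), 35 mm tall above the cap's upper face. This point is 45 mm from the hinge along the cap, 21 mm above the cap's upper face, 14 mm below the lug's top; cap shut: x = -5, y = 0, z = 62 mm from the unit's origin.
- unit_b: One of three alike grey terminal units in a row, about 100 mm apart, screwed to a 12 mm board: block 115 mm (x) by 75 mm (y) by 35 mm (z). Origin: centre of its underside, 12 mm above the bench; z up. A steel bolt with hexagon head stands at x = +38 mm, y = 0; a hinged cap lies over the rest of its top. Order in the row, from the robot's right to its left: a, b, c.
- bolt_b_top (a point): Centre of the top of unit_b's bolt head: 21 mm across corners, top 49 mm above the unit's origin, 14 mm above the block. A tight bolt moves less than 1 mm; the loose one (any of the three, looking the same) sinks straight down 8 mm under a push of about 2 N and stays down.
- cap_b (a joint): Opening angle (rad) of unit_b's cap: 0 shut and flat, 1.1 its stop. Black plate 62 mm (x) by 64 mm (y) by 4 mm, 80 g, hinged along the unit's y at x = -50, z = 37 mm from the unit's origin (side away from the bolt); its edge next to the bolt rises. It falls shut when let go.
- lug_b (a point): Middle of the upright lug on unit_b's cap: fin 10 mm thick (unit's y), 20 mm long (x), 35 mm tall above the cap's upper face. This point is 45 mm from the hinge along the cap, 21 mm above the cap's upper face, 14 mm below the lug's top; cap shut: x = -5, y = 0, z = 62 mm from the unit's origin.
- unit_c: One of three alike grey terminal units in a row, about 100 mm apart, screwed to a 12 mm board: block 115 mm (x) by 75 mm (y) by 35 mm (z). Origin: centre of its underside, 12 mm above the bench; z up. A steel bolt with hexagon head stands at x = +38 mm, y = 0; a hinged cap lies over the rest of its top. Order in the row, from the robot's right to its left: a, b, c.
- bolt_c_top (a point): Centre of the top of unit_c's bolt head: 21 mm across corners, top 49 mm above the unit's origin, 14 mm above the block. A tight bolt moves less than 1 mm; the loose one (any of the three, looking the same) sinks straight down 8 mm under a push of about 2 N and stays down.
- cap_c (a joint): Opening angle (rad) of unit_c's cap: 0 shut and flat, 1.1 its stop. Black plate 62 mm (x) by 64 mm (y) by 4 mm, 80 g, hinged along the unit's y at x = -50, z = 37 mm from the unit's origin (side away from the bolt); its edge next to the bolt rises. It falls shut when let go.
- lug_c (a point): Middle of the upright lug on unit_c's cap: fin 10 mm thick (unit's y), 20 mm long (x), 35 mm tall above the cap's upper face. This point is 45 mm from the hinge along the cap, 21 mm above the cap's upper face, 14 mm below the lug's top; cap shut: x = -5, y = 0, z = 62 mm from the unit's origin.
- screwdriver: Bystander: loose screwdriver with wooden handle lying on the bench, about 0.2 m long, under 40 mm high. Leave alone.
- multimeter: Bystander: loose handheld multimeter lying on the bench, 150 x 75 x 34 mm; origin at the centre of its underside. Leave alone.
- parts_tray: Bystander: loose small divided parts tray, 90 x 130 x 30 mm; origin at the centre of its underside. Leave alone.

How it is judged (in metres and radians):
On the way, in this order (a step that is already met when the one before it is completed fails the run):
1. the saddle hangs astride the earth bar, let go (x of saddle_crown in the frame of bar_mid between -0.02 and 0.02 m and y of saddle_crown in the frame of bar_mid between -0.085 and 0.085 m and z of saddle_crown in the frame of bar_mid between 0.003 and 0.025 m and angle between saddle's own z axis and vertical below 0.4 rad and linear speed of saddle below 0.05 m/s and contact force between the fingers and saddle below 0.1 N and contact force between saddle and earth_bar above 0.3 N), for 0.3 s.
2. the loose bolt is pushed down ((z of bolt_a_top in the frame of unit_a below 0.044 m or z of bolt_b_top in the frame of unit_b below 0.044 m or z of bolt_c_top in the frame of unit_c below 0.044 m)), for 0.1 s.
3. the cap of the loose bolt's unit is lifted (((z of bolt_a_top in the frame of unit_a below 0.044 m and value of joint cap_a above 0.55 rad) or (z of bolt_b_top in the frame of unit_b below 0.044 m and value of joint cap_b above 0.55 rad) or (z of bolt_c_top in the frame of unit_c below 0.044 m and value of joint cap_c above 0.55 rad))), for 0.2 s.
At the end, for the whole second after the job is handed in: Saddle hangs still astride the bar, untouched (crown within 20 mm sideways of the bar line, 3-25 mm above it, 85 mm of its middle; tilt under 0.4 rad). Loose bolt's cap open over 0.55 rad, still, carried by the fingers (over 0.2 N). Other two caps below 0.1 rad (all of step 1 and ((z of bolt_a_top in the frame of unit_a below 0.044 m and value of joint cap_a above 0.55 rad and velocity of joint cap_a between -0.1 and 0.1 rad/s and contact force between the fingers and cap_a above 0.2 N and value of joint each of cap_b, cap_c below 0.1 rad) or (z of bolt_b_top in the frame of unit_b below 0.044 m and value of joint cap_b above 0.55 rad and velocity of joint cap_b between -0.1 and 0.1 rad/s and contact force between the fingers and cap_b above 0.2 N and value of joint each of cap_a, cap_c below 0.1 rad) or (z of bolt_c_top in the frame of unit_c below 0.044 m and value of joint cap_c above 0.55 rad and velocity of joint cap_c between -0.1 and 0.1 rad/s and contact force between the fingers and cap_c above 0.2 N and value of joint each of cap_a, cap_b below 0.1 rad))); the arm keeps its last pose, push and grip.
It fails at once if a cap is opened whose bolt has not sunk ((value of joint cap_a above 0.2 rad and not (z of bolt_a_top in the frame of unit_a below 0.044 m)) or (value of joint cap_b above 0.2 rad and not (z of bolt_b_top in the frame of unit_b below 0.044 m)) or (value of joint cap_c above 0.2 rad and not (z of bolt_c_top in the frame of unit_c below 0.044 m))).
It fails at once if a bystander is pushed away (distance of any of screwdriver, multimeter, parts_tray from where it was at the start of the episode above 0.03 m).
It also fails if it takes over 67 s, if anything falls off the work surface, if the arm or the gripper's body presses on something with over 40 N, if the wrist force passes 120 N, or if a joint passes its speed limit or range.

### The arm

A 6-joint arm with a two-finger parallel gripper is mounted at the origin on the work surface. World frame = base frame: x ahead of the robot, y to its left, z up, the work surface at z = 0. Lengths are in mm, angles in rad, forces in N, time in s.
With the tool pointing down it reaches from about 350 to 725 mm from the base axis. Payload 4.3 kg.
Tool frame: the origin (TCP) lies midway between the tips of the shut fingers; the grasp point (between the pads) lies 19 mm behind it; z points along the fingers, y is the line along which they close (so a half turn about z gives the same grasp; the last joint's range is limited). The gripper opens to 85 mm and grips with 20 to 120 N. Pads are 22 mm wide; open, the fingers measure 114 mm over their backs; the gripper's body (76 mm by 85 mm) begins 54 mm behind the grasp point. The pads swing forward as they close: fully open they stand 13 mm farther back than shut.
Start: joints at [-1.254, 0.377, 0.081, 1.274, 0, 1.46], TCP at [238.042, -523.453, 231.329] pointing down, gripper open.
Joint ranges: [-2.72, 2.72], [-0.84, 1.66], [-1.02, 1.22], [-1.77, 2.12], [-1.37, 1.28], [-3.14, 3.14]. Speed limits (rad/s): [2.57, 2.57, 3.14, 3.14, 3.14, 3.14].

### API

Orientations are given as a unit quaternion [w, x, y, z].
In Python, from plant import goto, movel, goto_joints, set_gripper, sleep, ik, get_state, get_image, calibration, MotionError, close_job, search_frame gives the robot as it stands. Calls block until the motion is done:
- goto(position, orientation): joint-space move of the TCP to a pose.
- movel(position, feed=150, rotation=None, threshold=None): straight line of the TCP; rotation=None keeps the orientation; feed is the mean speed in mm/s. With threshold (N) it stops when the force on the tool has changed by that much, and returns True; else False.
- goto_joints(angles): joint-space move.
- set_gripper(opening, grip_force=None): finger opening in mm; grip_force is the grip in N (None keeps the last); returns when the fingers have stopped.
- sleep(seconds).
- ik(position, orientation): joint angles nearest the present ones, or None.
- get_state(): the state.
- get_image(name): name is "scene" or "side" or "wrist"; returns (picture, depth): 384x512x3 uint8, red, green, blue; 384x512 float32, mm along the optical axis (not along the pixel's ray), 0 where there is no reading.
- calibration(name): a dict with "fx", "fy", "cx", "cy" (pixels), "world_to_cam" (4x4, takes a point from world to camera coordinates); the wrist camera has in their place "mount" (4x4, takes a point from camera to tool coordinates, whose origin is the TCP and whose axes are the flange's). Camera axes: x right, y down, z forward; pixel columns grow to the right and rows downward; lengths in mm; the calibration is good to about 2 mm. A picture is of the moment at which its call begins: read the wrist's pose just before it. calibration takes no time and is no camera call.
A pose or a line that the arm cannot do raises MotionError and nothing moves.
- close_job(): hands the job in; it is judged then, once.
Trained networks look in the newest picture that a camera, given by its name, has taken for a name from the list of things; names that differ only in an ending like _2 or _b are one class to them, and where a whole thing is asked for, a point or a joint stands for the part that bears it (a point fixed in the world has none). Each returns a list of dicts, best first, with "conf" (0 to 1); they miss things now and then, are a little off and sometimes report something else, mostly with a low value. They report only what shows in the picture. A call takes as long as a camera call.
- search_frame(camera, label): "rect" ([left, top, right, bottom] in pixels, round what is visible of it).
The state is a dict: "t": time; "joint_pos": joint angles; "qvel": joint speeds; "effort": joint torques, N m; "tcp_pos": TCP position; "orientation": TCP orientation; "contact_force": force on the tool from outside, world axes, zero at the start; "moment": the same for the moment, N m; "opening": finger opening in mm; "grasp_force": force on a finger pad.
Only numpy, scipy, OpenCV 4.12 (cv2) and the standard library are available. Lean on these libraries where they do the work, as an engineer would, in place of code of your own. Each camera call takes 0.05 s, during which the arm holds its last target. There are 200 camera calls.

## Working session

There is one attempt and no reset: what is moved stays moved. The work goes in short steps, each a Python script; the robot and the scene stay as the last script left them, time stands still between calls to the robot, and variables do not carry over. Pictures are saved under pics/ and viewed, at most 10 in all, crops included, and the job is handed in when it is done.

```bash
mkdir -p pics; ls
python3 - <<'E'
from plant import *
import cv2,numpy as np
for n in("scene","side"):
    p,d=get_image(n); cv2.imwrite(f"pics/{n}0.png",p[:,:,::-1]); np.savez(f"pics/{n}0.npz",p=p,d=d)
    c=calibration(n); print(n,{k:np.round(v,3).tolist() for k,v in c.items()})
    for l in("saddle","earth_bar","unit_a","bolt_a_top","lug_a","screwdriver","multimeter","parts_tray"):
        print(l,[(np.round(r["rect"]).tolist(),round(r["conf"],2)) for r in search_frame(n,l)][:4])
print(np.round(calibration("wrist")["mount"],3).tolist())
print(get_state())
E
```

```text
pics
plant.py
scene {'fx': 473.876, 'fy': 473.876, 'cx': 259.278, 'cy': 198.743, 'world_to_cam': [[0.297, 0.955, -0.012, -146.835], [0.723, -0.233, -0.651, -335.549], [-0.624, 0.185, -0.759, 1560.47], [0.0, 0.0, 0.0, 1.0]]}
saddle [([273.0, 151.0, 290.0, 196.0], 0.73)]
earth_bar []
unit_a [([147.0, 204.0, 190.0, 256.0], 0.94), ([189.0, 192.0, 231.0, 242.0], 0.86), ([248.0, 206.0, 252.0, 214.0], 0.7), ([225.0, 180.0, 268.0, 231.0], 0.61)]
bolt_a_top []
lug_a [([192.0, 193.0, 219.0, 213.0], 0.93), ([226.0, 186.0, 256.0, 207.0], 0.85), ([152.0, 210.0, 180.0, 231.0], 0.8)]
screwdriver [([263.0, 244.0, 345.0, 251.0], 0.92), ([224.0, 180.0, 270.0, 230.0], 0.49)]
multimeter [([222.0, 270.0, 264.0, 338.0], 0.63), ([153.0, 206.0, 183.0, 231.0], 0.21)]
parts_tray [([110.0, 171.0, 162.0, 211.0], 0.61)]
side {'fx': 480.564, 'fy': 480.564, 'cx': 248.894, 'cy': 189.653, 'world_to_cam': [[-0.773, -0.634, -0.021, 420.668], [-0.452, 0.574, -0.683, 331.441], [0.445, -0.518, -0.73, 1008.512], [0.0, 0.0, 0.0, 1.0]]}
saddle [([251.0, 220.0, 272.0, 269.0], 0.57)]
earth_bar [([81.0, 231.0, 178.0, 335.0], 0
[... 697 characters left out ...]
_pos': array([-1.25430549e+00,  3.77301837e-01,  8.10171272e-02,  1.27438542e+00,
       -7.53296561e-07,  1.46049815e+00]), 'qvel': array([-5.15121450e-04,  8.59337189e-04, -6.02073297e-04, -1.75650524e-04,
        3.91854063e-05, -8.95352715e-04]), 'effort': array([ 4.78401489e-04, -4.63512969e+01,  2.70157689e+01,  7.18513957e-05,
       -8.66247319e-05, -6.48018002e-06]), 'tcp_pos': array([ 238.04352735, -523.46838735,  231.33496459]), 'orientation': array([6.28037953e-05, 9.77317661e-01, 2.11778626e-01, 6.11922013e-06]), 'contact_force': array([-0.09571775,  0.06548289,  0.46411324]), 'moment': array([0.07053525, 0.0269563 , 0.03095708]), 'grasp_force': 0.0, 'opening': 85.5224235332709}
```

```bash
python3 - <<'E'
import cv2,numpy as np
a=cv2.imread("pics/scene0.png")[140:345,100:400]; b=cv2.imread("pics/side0.png")[130:340,70:390]
a=cv2.resize(a,(800,547),interpolation=cv2.INTER_CUBIC); b=cv2.resize(b,(800,525),interpolation=cv2.INTER_CUBIC)
cv2.imwrite("pics/s1.png",a);cv2.imwrite("pics/d1.png",b)
E
cat > h.py <<'E'
from plant import *
import numpy as np, cv2
def cloud(n,d,c=None,w2c=None):
    c=c or calibration(n); w=np.array(c["world_to_cam"]) if w2c is None else w2c
    v,u=np.indices(d.shape); z=d
    P=np.stack([(u-c["cx"])*z/c["fx"],(v-c["cy"])*z/c["fy"],z],-1)
    Q=(P-w[:3,3])@w[:3,:3]; Q[d<=0]=np.nan; return Q
E
python3 - <<'E'
from h import *
for n in("scene","side"):
    f=np.load(f"pics/{n}0.npz"); Q=cloud(n,f["d"])
    # bench check
    z=Q[...,2]; m=(z>-20)&(z<20); print(n,"bench z",np.nanmedian(z[m]), m.sum())
    ok=(z>8)&(Q[...,0]>200)&(Q[...,0]<900)&(np.abs(Q[...,1])<600)
    k,l,s,c=cv2.connectedComponentsWithStats(ok.astype(np.uint8))
    for i in range(1,k):
        if s[i,4]>40:
            q=Q[l==i]; print(s[i].tolist(),np.round(q.min(0)),np.round(q.max(0)),np.round(np.median(q,0)))
E
```

```text
scene bench z 0.3058906567063377 160278
[199, 0, 72, 82, 3033] [200. -50. 195.] [243. 124. 443.] [221.  31. 313.]
[0, 39, 42, 70, 1229] [ 204. -533.  245.] [ 280. -449.  434.] [ 241. -487.  334.]
[271, 149, 16, 45, 555] [432.  43.   8.] [477.  94. 138.] [457.  63.  80.]
[450, 150, 19, 17, 77] [470. 580.   8.] [538. 600.  15.] [498. 593.  11.]
[347, 167, 95, 63, 1283] [588. 201.   8.] [648. 463. 134.] [622. 313. 101.]
[106, 170, 52, 38, 791] [ 291. -381.    8.] [ 394. -246.   34.] [ 349. -316.   22.]
[143, 182, 133, 82, 5909] [ 423. -299.    8.] [594.  19.  92.] [ 532. -150.   46.]
[261, 240, 83, 13, 518] [612. -39.   8.] [702. 148.  30.] [650.  20.  21.]
[220, 269, 44, 69, 2231] [ 681. -169.    8.] [836. -79.  47.] [ 771. -126.   35.]
side bench z -0.007962785451802899 106505
[351, 0, 116, 271, 5308] [ 200. -383.    8.] [389. 119. 672.] [216. -26. 544.]
[468, 0, 44, 106, 2358] [ 200. -573.  242.] [ 273. -449.  503.] [ 228. -489.  392.]
[194, 137, 52, 42, 1186] [ 676. -170.    8.] [833. -78.  44.] [ 744. -113.   33.]
[238, 149, 105, 118, 5304] [ 417. -299.    8.] [584.  93. 138.] [ 478. -104.   47.]
[166, 195, 72, 32, 427] [608. -37.   8.] [698. 150.  29.] [639.  26.  20.]
[85, 227, 95, 105, 1609] [586. 203.   8.] [642. 433. 132.] [609. 340. 112.]
```

View pics/s1.png

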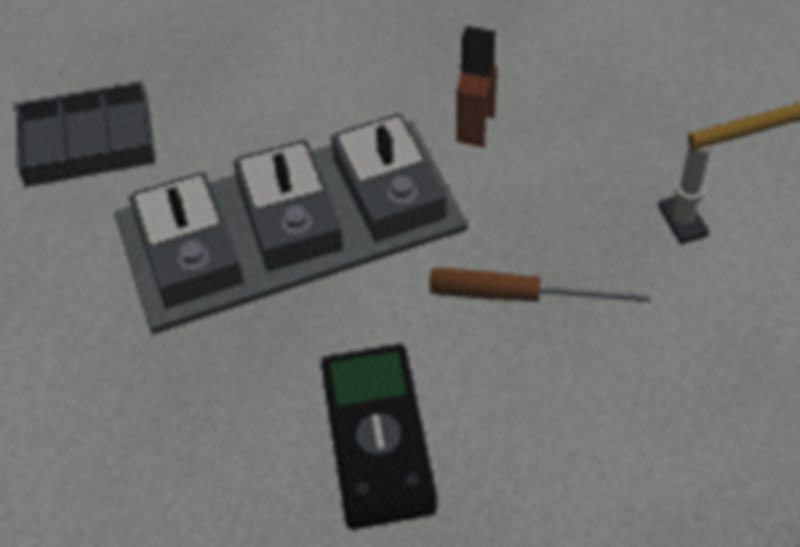

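View pics/d1.png

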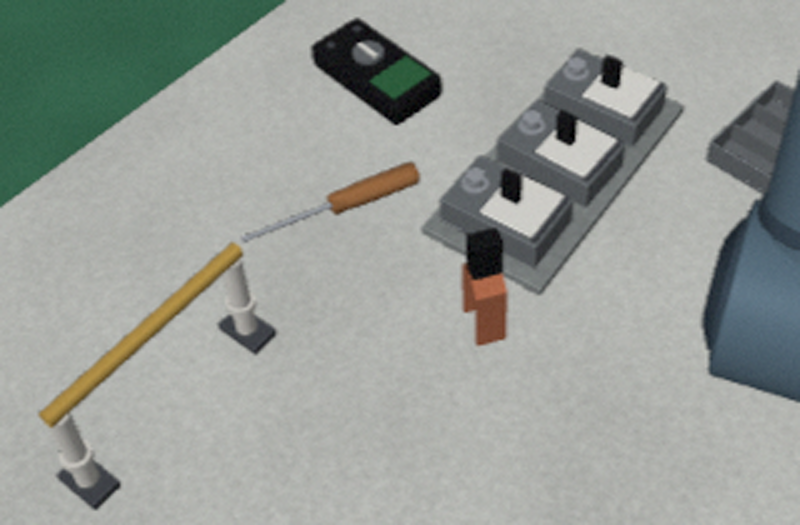

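The pictures show the three units in a row (a leftmost in the scene view), the saddle beyond c, and the bar at the right with its near post by the screwdriver tip. Next I fit the poses from the depth data.

Run:
```python
from h import *
for n in("scene","side"):
    f=np.load(f"pics/{n}0.npz"); Q=cloud(n,f["d"]).reshape(-1,3); C=f["p"].reshape(-1,3).astype(int)
    def sel(x0,x1,y0,y1,z0,z1): 
        return (Q[:,0]>x0)&(Q[:,0]<x1)&(Q[:,1]>y0)&(Q[:,1]<y1)&(Q[:,2]>z0)&(Q[:,2]<z1)
    q=Q[sel(560,670,190,450,122,140)]; c,V=q.mean(0),np.linalg.svd(q-q.mean(0))[2][0]; t=(q-c)@V
    if V[1]<0:V=-V;t=-t
    print(n,"bar top",c+V*(t.min()+t.max())/2,"yaw of y-axis",np.degrees(np.arctan2(-V[0],V[1])),"len",np.ptp(t), len(q))
    q=Q[sel(420,490,30,110,129,140)]; print("block",len(q),q.mean(0) if len(q) else 0, cv2.minAreaRect(q[:,:2].astype(np.float32)))
    q=Q[sel(420,490,30,110,78,90)]; print("roof",len(q),q.mean(0))
    q=Q[sel(400,600,-300,25,80,96)]; m=np.zeros(0)
    m=sel(400,600,-300,25,76,100).reshape(f["d"].shape).astype(np.uint8); k,l,s,_=cv2.connectedComponentsWithStats(m)
    for i in range(1,k):
        if s[i,4]>8: q=Q.reshape(*m.shape,3)[l==i]; print("lug",s[i,4],q.mean(0),q[:,2].max())
    m=sel(400,610,-300,25,55,66).reshape(m.shape).astype(np.uint8); k,l,s,_=cv2.connectedComponentsWithStats(m)
    for i in range(1,k):
        if s[i,4]>8: q=Q.reshape(*m.shape,3)[l==i]; print("z55-66",s[i,4],q.mean(0),q[:,2].max())
    m=sel(400,610,-310,25,43,50); q=Q[m].astype(np.float32); print("tops",len(q),q.mean(0))
    m=sel(400,610,-310,25,8,100); r=cv2.minAreaRect(Q[m][:,:2].astype(np.float32)); print("board",r)
print([ik([614,315,z],[0,1,0,0]) is not None for z in (142,200,240,260)], ik([614,315,240],[0,np.cos(.1),np.sin(.1),0]))
```

```text
scene bar top [619.86591743 319.03192507 126.68515919] yaw of y-axis 1.5182597713229413 len 220.38652241407812 463
block 78 [447.81434533  68.25965207 133.80356097] ((446.0533447265625, 68.72742462158203), (29.75377655029297, 22.65471839904785), 57.007076263427734)
roof 75 [456.14339438  62.61719468  81.910786  ]
lug 43 [500.36458376 -41.30518261  85.43595946] 90.33650853861904
lug 41 [ 504.77323588 -140.64656141   86.01664827] 91.96836784231708
lug 42 [ 515.75411574 -240.0212814    86.13839726] 92.1522177346378
z55-66 10 [483.26717281 -55.4490186   55.88518459] 56.958228140012636
z55-66 23 [503.29938024 -43.32902746  59.93648287] 65.67224881925088
z55-66 48 [542.40622996 -36.7709396   60.45400139] 64.28500510120949
z55-66 13 [ 511.11685146 -140.15637703   59.10972308] 65.30281073365728
z55-66 49 [ 546.2177383  -138.99269221   60.92354317] 65.12837123196779
z55-66 17 [ 520.2305693  -238.60562762   59.11339592] 65.47228212107846
z55-66 53 [ 556.28231677 -235.90732567   60.80679069] 64.03081896086135
tops 1512 [ 533.9975  -141.58557   47.13576]
board ((508.6605224609375, -139.631408691
[... 562 characters left out ...]
991] 90.44895756158816
z55-66 35 [ 552.17939071 -234.8366356    61.115449  ] 65.4085173435595
z55-66 29 [ 508.94718029 -237.0272268    60.54515289] 65.90851414801585
z55-66 38 [ 541.83656581 -137.66923836   60.36388972] 64.27611474234956
z55-66 28 [ 499.55743408 -136.06288067   59.73640342] 65.54509988849807
z55-66 43 [538.5344816  -36.23549193  59.73589733] 64.64408746719714
z55-66 28 [493.84085887 -38.21422416  60.30324952] 65.9488330374799
tops 1189 [ 515.5133   -121.40649    46.672295]
board ((525.07080078125, -137.57188415527344), (186.3999481201172, 311.98272705078125), 4.312651634216309)
[True, True, True, True] [ 0.38216005  0.641767    0.53198241  1.46101174  0.         -2.9594326 ]
```

```bash
cat >> h.py <<'E'
def down(deg): a=np.radians(deg)/2; return [0,np.cos(a),np.sin(a),0]   # tool x at deg, tool y at deg-90
E
python3 - <<'E'
from h import *
set_gripper(55)
goto([444.5,69,190],down(56))
T=get_state(); p,d=get_image("wrist"); cv2.imwrite("pics/w1.png",p[:,:,::-1])
movel([444.5,69,97],feed=80,threshold=8)
print(get_state()["tcp_pos"])
set_gripper(0,50); s=get_state(); print(s["opening"],s["grasp_force"],s["t"])
movel([444.5,69,250],feed=120); s=get_state(); print(s["opening"],s["grasp_force"],s["contact_force"])
bx,by=616.3,318.9
goto([bx,by,250],down(91.6))
s=get_state(); print(s["t"],s["tcp_pos"],s["opening"])
o=[]
for n in("scene","side"):
    p,d=get_image(n); np.savez(f"pics/{n}2.npz",p=p,d=d); o.append(p[100:340,60:480,::-1] if n=="scene" else p[100:340,40:460,::-1])
cv2.imwrite("pics/c2.png",cv2.resize(np.vstack(o),(525,600)))
E
```

```text
[445.04434297  69.02081821  97.50386201]
19.67470810830872 48.894639015197754 5.3167
19.63205840104259 48.783180713653564 [ 0.25977191 -0.21949174 -1.82762213]
7.9 [616.27300073 317.91130022 250.06822895] 19.502000255457045
```

View pics/c2.png

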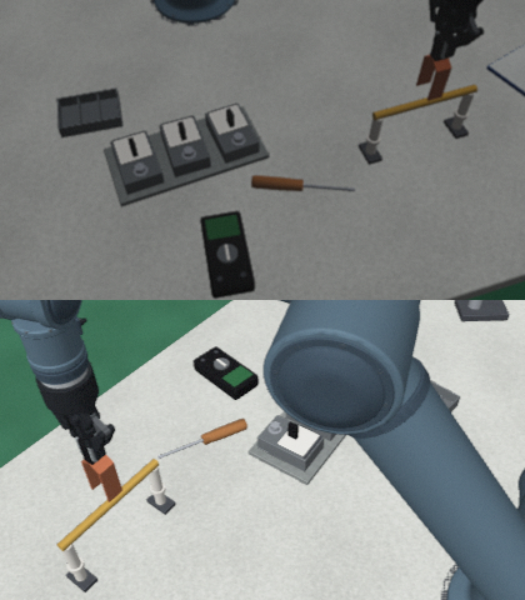

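Run:
```python
from h import *
for n in("scene","side"):
    f=np.load(f"pics/{n}2.npz"); Q=cloud(n,f["d"]).reshape(-1,3);C=f["p"].reshape(-1,3).astype(int)
    r=(C[:,0]>1.5*C[:,2])&(C[:,0]>1.6*C[:,1])&(np.abs(Q[:,0]-616)<60)&(np.abs(Q[:,1]-319)<60)&(Q[:,2]>140)
    q=Q[r]; print(n,"saddle",len(q),q.min(0),q.max(0),np.median(q,0))
    b=(np.abs(Q[:,0]-616)<20)&(np.abs(Q[:,1]-319)<115)&(np.abs(Q[:,2]-122)<10); q=Q[b]
    A=np.c_[q[:,1]-319,np.ones(len(q))]; print("bar",len(q),q.min(0),q.max(0))
    # circle fit with r=8 in xz
    from scipy.optimize import least_squares
    g=least_squares(lambda v:np.hypot(q[:,0]-v[0]-v[2]*(q[:,1]-319),q[:,2]-v[1])-8,[616,120,0],loss="soft_l1").x; print(g)
```

```text
scene saddle 215 [595.96348744 301.1827713  159.26070398] [641.78547911 330.37103077 240.96621212] [632.49183742 315.00040464 226.36669601]
bar 553 [606.55260927 207.96486978 112.08928708] [630.27872088 429.69257222 131.98194812]
[ 6.16993758e+02  1.20370113e+02 -2.97644877e-02]
side saddle 526 [591.37486816 300.56123683 152.64997154] [638.88676958 332.21221266 243.81489321] [596.5853788  319.3514715  202.81609294]
bar 767 [601.68474708 208.1391384  112.02226708] [624.41812168 428.51326202 131.4738764 ]
[ 6.15234243e+02  1.20108271e+02 -2.83398768e-02]
```

The saddle hangs level above the bar, with its legs astride it in both views. The saddle centre and bar line agree within about 1 mm, so I lower it.

Run:
```python
from h import *
bx,by=616.0,318.9
movel([bx,by,160],feed=80)
hit=movel([bx,by,138],feed=25,threshold=4); s=get_state(); print(hit,s["tcp_pos"],s["contact_force"],s["opening"])
z=s["tcp_pos"][2]
set_gripper(45)
movel([bx,by,z+60],feed=60); movel([bx,by,260],feed=150)
s=get_state(); print(s["t"],s["contact_force"])
o=[]
for n in("scene","side"):
    p,d=get_image(n); np.savez(f"pics/{n}3.npz",p=p,d=d); Q=cloud(n,d).reshape(-1,3)
    q=Q[(np.abs(Q[:,0]-616)<15)&(np.abs(Q[:,1]-319)<60)&(Q[:,2]>165)&(Q[:,2]<195)]; print(n,len(q),np.median(q,0),q[:,2].max())
    o.append(p[100:260,300:480,::-1] if n=="scene" else p[200:360,60:240,::-1])
cv2.imwrite("pics/c3.png",cv2.resize(np.hstack(o),(720,320)))
```

```text
True [615.66605742 318.77138952 140.55412463] [-0.07327607 -0.50966646  3.84406624] 19.60946776824642
12.0917 [-0.68664253  0.27034158 -0.8230828 ]
scene 108 [622.87008739 317.01167037 176.02034534] 180.31128171420127
side 164 [615.16324123 319.25825284 175.47881157] 179.86336409743592
```

View pics/c3.png

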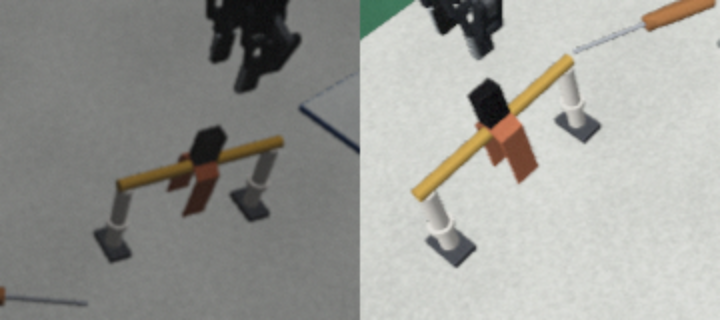

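The saddle hangs astride the bar, but it seems to lean, so I measure the tilt.

Run:
```python
from h import *
for k in range(2):
  for n in("scene","side"):
    _,d=get_image(n); Q=cloud(n,d).reshape(-1,3)
    m=(np.abs(Q[:,0]-616)<40)&(np.abs(Q[:,1]-319)<16)&(Q[:,2]>45)&(Q[:,2]<195)
    q=Q[m]
    for z0 in range(50,190,10):
        r=q[(q[:,2]>=z0)&(q[:,2]<z0+10)]
        if len(r) and k==0: print(n,z0,len(r),np.round([r[:,0].min(),np.median(r[:,0]),r[:,0].max()],1))
    t=q[q[:,2]>172]; c=t.mean(0); v=np.linalg.svd(t-c)[2][2]; print(n,"top normal",v,np.degrees(np.arccos(abs(v[2]))),c)
  sleep(.3)
print(get_state()["t"])
```

```text
scene 50 44 [587.9 594.2 635.2]
scene 60 44 [589.4 632.4 635.9]
scene 70 38 [592.2 634.5 637.8]
scene 80 25 [632.8 635.6 637.8]
scene 90 25 [634.2 636.6 638.8]
scene 100 28 [594.3 637.3 638.8]
scene 110 49 [595.8 636.9 640.7]
scene 120 80 [596.4 627.8 638.1]
scene 130 32 [610.2 627.  630.5]
scene 140 35 [613.7 628.9 630.8]
scene 150 36 [611.5 628.8 632.1]
scene 160 40 [611.1 630.5 632.5]
scene 170 98 [611.3 625.1 633.6]
scene 180 3 [615.  619.3 621.3]
scene top normal [-0.09628754  0.02360784 -0.99507355] 5.689615470872762 [623.41983226 317.26390294 176.44093665]
side 50 62 [584.9 588.8 631.1]
side 60 57 [585.6 589.8 632.8]
side 70 59 [586.9 590.6 633.6]
side 80 44 [588.  590.6 631.4]
side 90 39 [587.7 591.2 594.2]
side 100 43 [589.1 592.2 635.9]
side 110 56 [590.6 593.8 636.1]
side 120 129 [591.4 602.7 629.5]
side 130 43 [605.1 607.9 622.2]
side 140 53 [605.2 608.4 624.1]
side 150 51 [605.9 608.5 625.5]
side 160 57 [606.2 609.9 625. ]
side 170 135 [606.7 617.  629. ]
side 180 1 [611.3 611.3 611.3]
side top normal [ 0.01322382 -0.02571064 -0.99958196] 1.6567692068847113 [617.63771465 318.85459695 176.3656484 ]
scene top normal [-0.11215717  0.00980337 -0.99364212] 6.464339451488459 [623.3712312  317.20822175 176.03231586]
side top normal [-0.01466529  0.02336584  0.99961941] 1.5808093595139463 [618.07048992 318.81037728 175.96781439]
12.9917
```

Run:
```python
from h import *
B={"c":(540.5,-36.5),"b":(544,-138.3),"a":(554.2,-235.4)}
q=down(184.3)
goto([540.5,-36.5,230],q); set_gripper(0)
for k,(x,y) in B.items():
    if k!="c": movel([x,y,110],feed=200)
    movel([x,y,72],feed=150)
    f0=get_state()["contact_force"][2]
    hit=movel([x,y,50],feed=20,threshold=8); s=get_state()
    print(k,hit,s["tcp_pos"],s["contact_force"][2]-f0,s["t"])
    movel([x,y,110],feed=150)
    if s["tcp_pos"][2]<56: print("LOOSE",k); break
```

```text
c True [540.52713799 -36.50226063  60.82077923] 6.125620936002555 17.2417
b True [ 544.12883125 -138.39690153   60.83486923] 5.553936931238811 19.45
a True [ 554.31333041 -235.48130639   53.08504268] 4.861190629743508 21.8667
LOOSE a
```

Bolt a was the loose one; it sank about 8 mm. I check the IK for the arc, then grasp its lug.

```bash
cat >> h.py <<'E'
from scipy.spatial.transform import Rotation as R
yw=np.radians(4.5); ux=np.array([np.cos(yw),np.sin(yw),0]); uy=np.array([-np.sin(yw),np.cos(yw),0])
lug=np.array([511.8,-238.8,0]); hinge=lug-45*ux+[0,0,49]
q0=R.from_quat(down(184.5),scalar_first=True)
def arc(th,h=10,tilt=1.0):
    p=hinge+(45*np.cos(th)-h*np.sin(th))*ux+[0,0,45*np.sin(th)+h*np.cos(th)]
    return p,(R.from_rotvec(-tilt*th*uy)*q0).as_quat(scalar_first=True)
E
python3 - <<'E'
from h import *
for th in (0,.4,.8): print(th,arc(th)[0],np.round(ik(*arc(th)),2) if ik(*arc(th)) is not None else None)
p,o=arc(0)
set_gripper(40)
movel([*p[:2],120],feed=150); 
s=get_state(); pic,d=get_image("wrist"); cv2.imwrite("pics/w4.png",pic[:,:,::-1])
c=calibration("wrist"); M=np.array(c["mount"]); W=np.eye(4); W[:3,:3]=R.from_quat(s["orientation"],scalar_first=True).as_matrix(); W[:3,3]=s["tcp_pos"]
Q=cloud("wrist",d,c,np.linalg.inv(W@M)).reshape(-1,3)
q=Q[(Q[:,2]>72)&(Q[:,2]<95)&(np.linalg.norm(Q[:,:2]-lug[:2],axis=1)<25)]; print(len(q),q.mean(0) if len(q) else 0, q.min(0) if len(q) else 0,q.max(0) if len(q) else 0)
print(s["t"],[(r["rect"],r["conf"]) for r in search_frame("wrist","lug_a")])
E
```

```text
0 [ 511.8 -238.8   59. ] [-0.55  0.47 -0.25  0.86  0.   -0.63]
0.4 [ 504.37651619 -239.38424085   75.73443534] [-0.71  0.23 -0.65  0.4   0.28 -0.75]
0.8 [ 491.04242755 -240.43365638   88.24809118] [-0.94  0.17 -1.   -0.1   0.65 -0.84]
650 [ 509.1748202  -243.26758954   85.51282093] [ 500.7228054  -248.72012193   72.12819548] [ 521.2109686  -237.27851554   88.78720266]
23.3083 [([207.7, 141.5, 306.5, 239.6], 0.92), ([354.1, 133.4, 465.1, 232.4], 0.9), ([496.6, 139.0, 511.3, 230.3], 0.62)]
```

View pics/w4.png

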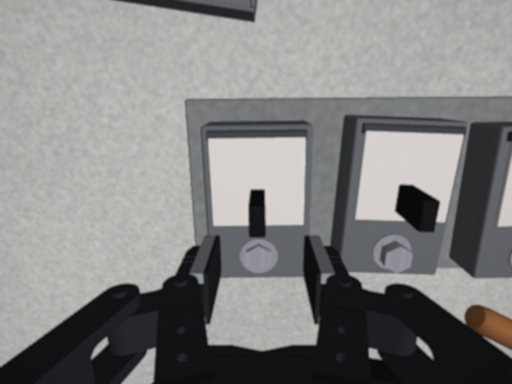

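The lug of unit a sits between the fingers (lug at column 257, finger midpoint about 262). I shift 1.5 mm toward it and grasp, watching the side force.

```bash
python3 - <<'E'
import re
t=open("h.py").read().replace("-238.8","-240.3"); open("h.py","w").write(t)
E
python3 - <<'E'
from h import *
p,o=arc(0)
movel([*p[:2],100],feed=100,rotation=o)
hit=movel(p,feed=60,threshold=6); f0=get_state()["contact_force"]; print(hit,get_state()["tcp_pos"],f0)
set_gripper(0,20); sleep(.2); s=get_state(); print(s["opening"],s["grasp_force"],s["contact_force"]-f0,(s["contact_force"]-f0)@uy,s["t"])
E
```

```text
False [ 511.96429831 -240.4143635    59.16104629] [ 0.30974035  0.02406182 -0.25578024]
9.721715794587734 25.303934812545776 [ 0.65318904 -6.44576696 -0.32416982] -6.477145430478998 25.1583
```

```bash
sed -i 's/-240.3/-241.1/' h.py
python3 - <<'E'
from h import *
movel(arc(0)[0],feed=10); set_gripper(0,35); s=get_state(); print(s["contact_force"]@uy, s["opening"])
for th in np.arange(.08,.801,.08):
    p,o=arc(th); movel(p,feed=25,rotation=o); s=get_state()
    f=s["contact_force"]; print(round(th,2),np.round(f,1),round(s["opening"],1),round(s["grasp_force"],1),s["t"])
    if np.linalg.norm(f)>40: break
sleep(.5); s=get_state(); print(s["tcp_pos"],s["contact_force"],s["t"])
o=[]
for n in("scene","side"):
    p,d=get_image(n); np.savez(f"pics/{n}5.npz",p=p,d=d); o.append(p[120:280,120:460,::-1] if n=="scene" else p[120:360,60:400,::-1])
cv2.imwrite("pics/c5.png",cv2.resize(np.vstack(o),(510,600)))
p,d=get_image("wrist"); cv2.imwrite("pics/w5.png",p[:,:,::-1])
E
```

```text
-4.762099246363169 9.254374017768141
0.08 [ 2.3 -5.3 -1.9] 9.5 36.6 25.925
0.16 [ 1.7 -4.3 -0.9] 9.1 36.6 26.225
0.24 [ 2.3 -5.9 -0.9] 9.1 36.6 26.525
0.32 [ 0.7 -4.1  0.1] 9.2 36.7 26.825
0.4 [ 1.  -4.9  0.8] 9.3 36.9 27.125
0.48 [ 1.4 -5.   1.6] 9.6 37.0 27.425
0.56 [-0.2 -4.9  4. ] 8.9 37.3 27.725
0.64 [-0.1 -4.5  5. ] 9.3 37.5 28.025
0.72 [-0.9 -4.5  6.4] 9.4 37.7 28.325
0.8 [-3.5 -3.6  8.7] 9.5 38.2 28.625
[ 492.14066675 -243.77568462   89.67310156] [-5.11895126 -3.16773335  9.35210279] 29.125
```

View pics/c5.png

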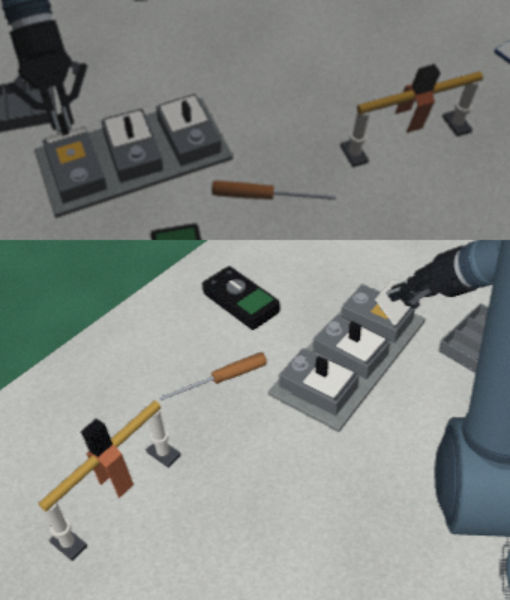

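View pics/w5.png

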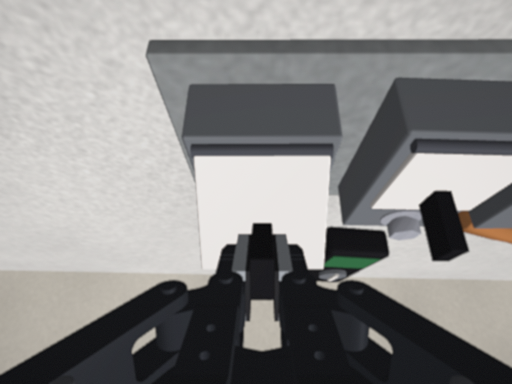

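Cap a stands open in the grip, the bolt is sunk, and the amber inside shows. Caps b and c are shut, the saddle still hangs and the bystanders are in place, so I hand it in.

```bash
python3 -c "
from plant import *
s=get_state(); print(s['t'],s['grasp_force'],abs(s['qvel']).max()); print(close_job())"
```

```text
29.275 38.254514336586 0.0010623346816125156
the job is handed in; nothing more can be done
None
```

The job is handed in at about 29 s of the 67 s allowed: the saddle hangs on the earth bar, unit a's loose bolt is pushed in about 8 mm, and its cap is held open at about 45 degrees; the verdict was not returned to me.

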